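# Seat the lens collar of a prototype spotlight and hold it home

## Task

Get the prototype spotlight ready for its beam check: first turn the driver's selector knob to the click at the big green mark, then turn the knurled lens collar on the lamp head until its hidden keyways drop over the pins, and push it fully home onto the shoulder. A spring lifts the collar again, so finish the program while still holding it pushed home with the fingers, with the knob still at green. Leave the other things on the bench where they are.

Things in the scene. Friction and masses are not known exactly. Their poses are not given: they have to be found in the camera images.
- selector (a joint): Selector knob on the LED driver. Rad, 0 to 2, growing clockwise seen from above. Five spring clicks at 0, 0.5, 1, 1.5, 2, each pulling the knob in from about 0.2 rad (0.05 to 0.1 N m), with coloured dots beside them, clockwise: white, yellow, orange, green (big, 12 mm), red. Green is 1.5. It starts at white, yellow or orange.
- selector_grip (a point): Point to grip the black knob: on its vertical axis, 87 mm above the bench. An upright bar 48 mm long and 14 mm thick, its top 99 mm above the bench, stands on a disc 52 mm wide, top 69 mm; pinch the bar across its 14 mm. The point turns with the knob: x lies along the bar; the white pointer line on the bar is on the -x side and points to the chosen dot.
- green_mark (a point): Centre of the big green dot, 45 mm from the knob's axis, 61 mm above the bench, on the white top plate of the driver (grey case 140 x 130 x 60 mm, fixed to the bench). The knob is right when its pointer (-x of selector_grip) points at this dot.
- collar: Loose knurled lens collar, dark ring with light ribs, glass lens in its top; 58 mm outer diameter (60 over ribs), 30 mm high, 0.12 kg; origin at the centre of its underside, z up. It sits over the lamp's neck with 1.5 mm play, resting on three hidden pins, underside 9 mm above the shoulder. Three hidden keyways inside, 9 mm wide, 120 degrees apart, take the 5 mm pins.
- collar_grip (a point): Point on the collar's axis, 21 mm above its underside, a good TCP height to grip the collar across its diameter. From its start the collar must turn 0.35 to 1.3 rad clockwise (seen from above) before the keyways meet the pins; how far must be felt by pressing down while turning. It passes within about 0.09 rad of alignment, then can be pushed down 9 mm onto the shoulder.
- lamp_seat (a point): Centre of the lamp's shoulder, 85 mm above the bench, z up: where the collar's underside lies when home. A spring inside lifts the collar: 3 N at the top, 8 N when home; it rises 8 mm if let go. Press 4 to 10 N while turning, 10 to 20 N to hold home. Lamp fixed; grey barrel below the shoulder 54 mm wide (fingers pass beside it), fins 88 mm wide up to 52 mm.
- spare_ring: Bystander: loose aluminium ring, 48 mm wide, 14 mm high, origin at the centre of its underside.
- pencil: Bystander: green pencil 8 mm thick, 166 mm long, lying; origin near mid-length on its underside.
- heatsink: Bystander: aluminium spool-shaped heat sink, 56 mm wide, 24 mm high; origin at the centre of its underside.
- ruler: Bystander: dark steel ruler 200 x 30 x 4 mm, lying flat; origin at the centre of its underside.
- driver_tool: Bystander: screwdriver 180 mm long with a red handle, lying; origin below its middle.

How it is judged:
By the outcome, as a careful person would: the job done as asked, in the order asked, and still so for the second after the job is handed in, while the arm keeps its last pose, push and grip.
It also fails if it takes over 58 s, if anything falls off the work surface, if the arm or the gripper's body presses on something with over 40 N, if the wrist force passes 120 N, or if a joint passes its speed limit or range.

## Robot

A 6-joint arm with a two-finger parallel gripper is mounted at the origin on the work surface. World frame = base frame: x ahead of the robot, y to its left, z up, the work surface at z = 0. Lengths are in m, angles in rad, forces in N, time in s.
With the tool pointing down it reaches from about 0.35 to 0.775 m from the base axis. Payload 7.3 kg.
Tool frame: the origin (TCP) lies between the finger pads, 19 mm behind the fingertips; this is the grasp point; y points along the fingers, z is the direction in which the jaws open and shut, and the axes are right-handed (so a half turn about y gives the same grasp; the last joint's range is limited). The gripper opens to 92 mm and grips with 3 to 60 N. Pads are 19 mm wide; open, the fingers measure 130 mm over their backs; the gripper's body (75 mm by 190 mm) begins 47 mm behind the grasp point.
Start: joints at [1.087, 0.342, 1.524, -0, 1.275, -0.146], TCP at [0.174, 0.495, 0.246] pointing down, gripper open.
Joint ranges: [-2.53, 2.53], [-0.77, 2.02], [0.04, 2.7], [-1, 4.14], [0.28, 2.66], [-3.11, 3.11]. Speed limits (rad/s): [2.57, 2.57, 3.14, 3.14, 3.14, 3.14].

## Interface

Orientations are given as [roll, pitch, yaw] about the fixed x, y, z axes, in that order (R = Rz(yaw) Ry(pitch) Rx(roll)).
In Python, from cell import sensors, read_camera, hand_in gives the robot as it stands. The module is installed in compiled form; this text tells all that it offers.
- The arm moves only by the tool send_rows, never from a script. Its argument "motion" is a list that holds one entry, the list of rows, each a list of 4 numbers: the shift along the tool's x, y, z in m, then the turn about the tool's y in degrees. In form: [[[tx, ty, tz, twist], ...]]. A call has 1 to 8 rows; each row is the pose to reach, as a shift and turn from the pose measured when the call began, along the tool's axes at that moment; what a row does not reach only later rows make up. A row lasts 1/10 s, in which the tool goes at most 50 mm and 8.59 degrees, less where a joint would pass 70% of its speed; a pose out of reach is approached as far as the arm can. A call with a gripper value outside its range is refused whole. "gripper" is the opening, from 0 (shut) to 1 (fully open), set as the call begins (left out, the last holds). The fingers move at their own pace and stop on an object; "grip_force" is the grip in N (left out, the last holds). Time passes only in rows, so rows that repeat a pose let the fingers close. It gives the time, the measured TCP pose, the force and the opening at its end, in the units of the state.
- sensors.observe(): the state, without advancing time (a new reading comes with each control period).
- read_camera(name): name is "side" or "top"; returns a dict with "frame" (420x560x3 uint8, red, green, blue), "fx", "fy", "cx", "cy" (pixels), "distortion" ([k1, k2, p1, p2, k3] as OpenCV has them; the pictures are not rectified), "extrinsics" (4x4, takes a point from world to camera coordinates). Camera axes: x right, y up, looking along -z (the intrinsics and any distortion apply to the point x, -y, -z); pixel columns grow to the right and rows downward; lengths in m; the calibration is good to about 2 mm. A picture is of the moment at which its call begins. There is no depth.
- hand_in(): hands the job in, once; it reports no verdict.
The state is a dict: "time": time; "qpos": joint angles; "qvel": joint speeds; "joint_efforts": joint torques, N m; "tool_pos": TCP position; "tool_rot": TCP orientation; "contact_force": force on the tool from outside, world axes, zero at the start; "torque": the same for the moment, N m; "opening": finger opening in m.
Only numpy, scipy, OpenCV 4.12 (cv2) and the standard library are available. Lean on these libraries where they do the work, as an engineer would, in place of code of your own. Each camera call takes 0.05 s, during which the arm holds its last target.

## Working session

There is one attempt and no reset: what is moved stays moved. The work goes in short steps, Python scripts to look and compute and a tool call to move; the robot and the scene stay as the last step left them, time stands still between calls to the robot, and variables do not carry over. Pictures are saved under pics/ and viewed, and the job is handed in when it is done.

Besides the shell and the picture viewer there is one more tool, called after "Call:" as name([rows], argument=value, ...), one row to a line, values as JSON. send_rows: Moves the arm, as the interface text tells. Its arguments: {"type":"object","properties":{"motion":{"type":"array"},"gripper":{"type":"number"},"grip_force":{"type":"number"}},"required":["motion"]}

```bash
mkdir -p pics; cat > h.py <<'E'
import numpy as np,cv2
from cell import sensors,read_camera,hand_in
def shot(n,tag):
    c=read_camera(n); np.savez(f'{n}_{tag}.npz',**c); cv2.imwrite(f'pics/{n}_{tag}.png',c['frame'][:,:,::-1]); return c
def load(n,tag): return np.load(f'{n}_{tag}.npz')
def ray(c,u,v):
    K=np.array([[c['fx'],0,c['cx']],[0,c['fy'],c['cy']],[0,0,1]],float)
    p=cv2.undistortPoints(np.array([[[u,v]]],float),K,np.array(c['distortion'],float))[0,0]
    E=c['extrinsics'];R=E[:3,:3];t=E[:3,3]
    d=R.T@np.array([p[0],-p[1],-1]); o=-R.T@t
    return o,d/np.linalg.norm(d)
def atz(c,u,v,z):
    o,d=ray(c,u,v); return o+d*(z-o[2])/d[2]
def proj(c,P):
    E=c['extrinsics'];q=E[:3,:3]@np.array(P,float)+E[:3,3]
    K=np.array([[c['fx'],0,c['cx']],[0,c['fy'],c['cy']],[0,0,1]],float)
    r,_=cv2.projectPoints(np.array([[q[0],-q[1],-q[2]]]),np.zeros(3),np.zeros(3),K,np.array(c['distortion'],float)); return r[0,0]
E
python3 - <<'E'
from h import *
np.set_printoptions(precision=4,suppress=True)
s=sensors.observe()
for k,v in s.items(): print(k,v)
for n in('top','side'):
    c=shot(n,'a'); print(n,c['fx'],c['cx'],c['cy'],c['distortion']); print(c['extrinsics'])
E
```

```text
time 0.0
qpos [ 1.087   0.3427  1.525  -0.0001  1.2754 -0.146 ]
qvel [ 0.0005 -0.0002 -0.0004 -0.0009 -0.0026 -0.0014]
joint_efforts [  0.0008 -43.1249 -24.4222   0.0718   0.0557  -0.0001]
tool_pos [0.1738 0.495  0.2449]
tool_rot [-1.5723  0.0002 -0.3378]
contact_force [0.3861 0.3627 0.0755]
torque [-0.0459 -0.0055  0.0253]
opening 0.09189173124382774
top 505.77239934640176 274.1417480319251 210.8155962150609 [-0.1271  0.      0.      0.      0.    ]
[[-0.004  -0.9999 -0.0109  0.0185]
 [ 0.9914 -0.0054  0.1307 -0.5684]
 [-0.1307 -0.0103  0.9914 -1.375 ]
 [ 0.      0.      0.      1.    ]]
side 546.5270329321936 276.81766032013525 204.68581059033676 [-0.0905  0.      0.      0.      0.    ]
[[-0.9999 -0.0142  0.0088  0.5514]
 [ 0.0159 -0.6452  0.7638 -0.0701]
 [-0.0052  0.7639  0.6454 -1.3996]
 [ 0.      0.      0.      1.    ]]
```

View pics/top_a.png

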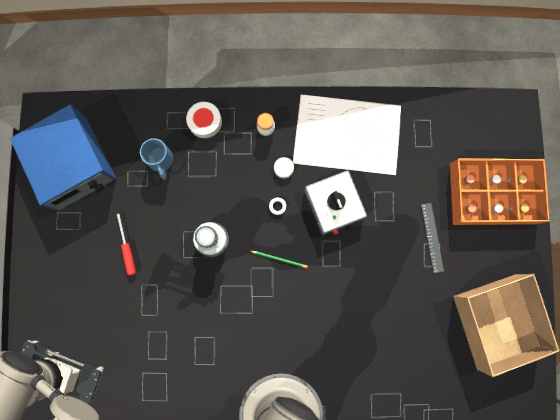

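View pics/side_a.png

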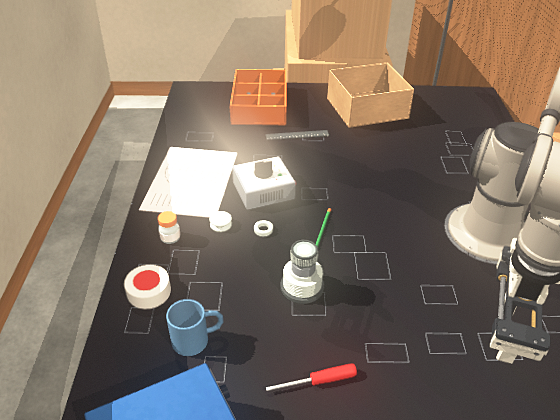

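The top view shows the driver at about (336,202) and the lamp at about (208,238). The side view shows the knob at about (264,167) and the lamp head at about (304,255). I'll enlarge both.

```bash
python3 - <<'E'
import cv2,numpy as np
def crop(f,x0,y0,w,h,k): return cv2.resize(cv2.imread(f)[y0:y0+h,x0:x0+w],(w*k,h*k),interpolation=cv2.INTER_CUBIC)
a=crop('pics/top_a.png',300,165,75,75,5);b=crop('pics/top_a.png',175,205,75,75,5)
cv2.imwrite('pics/c1.png',np.hstack([a,b]))
a=crop('pics/side_a.png',225,145,75,75,5);b=crop('pics/side_a.png',268,230,75,75,5)
cv2.imwrite('pics/c2.png',np.hstack([a,b]))
E
```

```text
(no output)
```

View pics/c1.png

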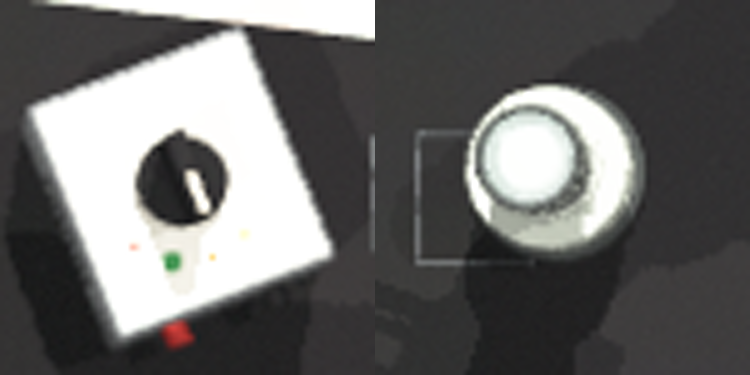

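View pics/c2.png

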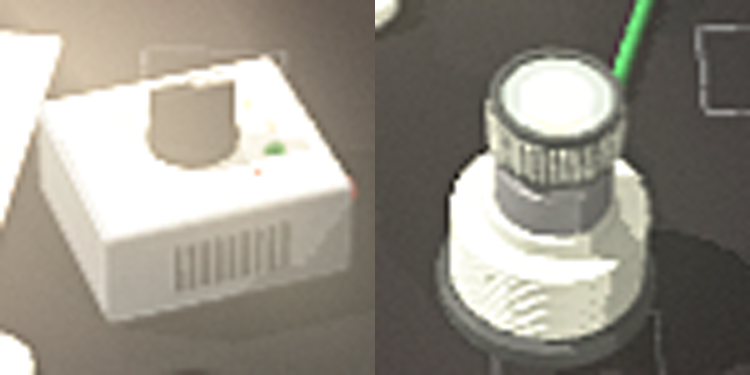

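```bash
cat > m.py <<'E'
from h import *
from scipy.optimize import least_squares
np.set_printoptions(precision=4,suppress=True)
c=load('top','a');s=load('side','a')
T=lambda x,y:(300+(x+.5)/5-.5,165+(y+.5)/5-.5)
S=lambda x,y:(225+(x+.5)/5-.5,145+(y+.5)/5-.5)
d={k:atz(c,*T(*p),.061) for k,p in dict(red=(133,246),green=(172,262),orange=(212,257),yellow=(245,234)).items()}
for k in d: print(k,d[k])
print('side green',atz(s,*S(275,149),.061),'red',atz(s,*S(257,172),.061))
ths=dict(red=2,green=1.5,orange=1,yellow=.5)
def f(q):
    return np.concatenate([q[:2]+.045*np.array([np.cos(q[2]-ths[k]),np.sin(q[2]-ths[k])])-d[k][:2] for k in d])
r=least_squares(f,[*(d['green'][:2]+[.05,0]),np.pi+1.5]);print(r.x,f(r.x)*1e3)
print('disc',atz(c,*T(182,181),.066))
print('pointer',atz(c,*T(190,172),.099),atz(c,*T(208,213),.099))
print('corners',[atz(c,*T(*p),.06)[:2] for p in((30,108),(240,28),(332,255),(120,345))])
for k,v in ths.items(): print(k,'dir',r.x[2]-v)
# lamp
T2=lambda x,y:(175+(x-375+.5)/5-.5,205+(y+.5)/5-.5)
S2=lambda x,y:(268+(x-375+.5)/5-.5,230+(y+.5)/5-.5)
print('lens top',atz(c,*T2(528,157),.124),'side',atz(s,*S2(558,94),.124))
E
python3 m.py
```

```text
red [ 0.5563 -0.1272  0.061 ]
green [ 0.5474 -0.1485  0.061 ]
orange [ 0.55   -0.1706  0.061 ]
yellow [ 0.5626 -0.1891  0.061 ]
side green [ 0.5467 -0.1499  0.061 ] red [ 0.5561 -0.1292  0.061 ]
[ 0.5921 -0.1548  4.4965] [-0.151  -0.544   0.2428  0.1831 -0.0627  0.1016 -0.0291  0.2593]
disc [ 0.5915 -0.1544  0.066 ]
pointer [ 0.5914 -0.155   0.099 ] [ 0.5691 -0.1642  0.099 ]
corners [array([ 0.6337, -0.0717]), array([ 0.6784, -0.1893]), array([ 0.5508, -0.237 ]), array([ 0.502 , -0.1193])]
red dir 2.496491102873078
green dir 2.996491102873078
orange dir 3.496491102873078
yellow dir 3.996491102873078
lens top [0.4916 0.1954 0.124 ] side [0.491  0.1957 0.124 ]
```

Measured so far:
- **Knob:** axis at (0.592, -0.155). The pointer direction of 3.53 rad matches the orange dot at 3.50, and the two cameras agree to about 1.5 mm.
- **Lamp axis:** (0.4913, 0.1955), with the same agreement between cameras.

The first move is to a point above the knob.

```bash
cat > go.py <<'E'
from h import *
import sys
np.set_printoptions(precision=4,suppress=True)
from scipy.spatial.transform import Rotation as Ro
def go(P,yaw):
    s=sensors.observe();R=Ro.from_euler('xyz',s['tool_rot']).as_matrix()
    d=R.T@(np.array(P)-s['tool_pos']); y=s['tool_rot'][2]
    print('t',s['time'],'pos',s['tool_pos'],'rot',s['tool_rot'],'q',s['qpos'],'F',s['contact_force'],'op',s['opening'])
    print('shift',d,'twist',np.degrees((y-yaw+np.pi)%(2*np.pi)-np.pi))
if __name__=='__main__':
    a=list(map(float,sys.argv[1:]));go(a[:3],a[3])
E
python3 go.py .592 -.155 .17 .355
```

```text
t 0.1 pos [0.1738 0.495  0.2449] rot [-1.5721  0.0002 -0.3378] q [ 1.087   0.3427  1.5249  0.      1.2754 -0.146 ] F [-0.265   0.1105  0.6231] op 0.09175555007192025
shift [ 0.61    0.0754 -0.4746] twist -39.69585190471367
```

Call:
send_rows([
  [[0.61,0,-0.475,-39.7],[0.61,0,-0.475,-39.7],[0.61,0,-0.475,-39.7],[0.61,0,-0.475,-39.7],[0.61,0,-0.475,-39.7],[0.61,0,-0.475,-39.7],[0.61,0,-0.475,-39.7],[0.61,0,-0.475,-39.7]],
], gripper=0.5, grip_force=20)

```text
time: 0.9
tool_pos: [0.3743, 0.1846, 0.2456]
tool_rot: [-1.572, 0.001, 0.356]
contact_force: [1.7, 0.0, -0.0]
opening: 0.0459
```

```bash
python3 go.py .592 -.155 .17 .355
```

```text
t 0.9 pos [0.3743 0.1846 0.2456] rot [-1.5716  0.001   0.3555] q [ 0.2748  0.144   1.792  -0.001   1.2065 -1.6512] F [ 1.7441  0.0443 -0.0499] op 0.045938864693012796
shift [ 0.086   0.0758 -0.3941] twist 0.02890347717753634
```

Call:
send_rows([
  [[0.086,0,-0.394,0],[0.086,0,-0.394,0],[0.086,0,-0.394,0],[0.086,0,-0.394,0],[0.086,0,-0.394,0],[0.086,0,-0.394,0],[0.086,0.05,-0.394,0],[0.086,0.075,-0.394,0]],
])

```text
time: 1.7
tool_pos: [0.5818, -0.1387, 0.1918]
tool_rot: [-1.575, -0.002, 0.354]
contact_force: [0.8, 0.7, 0.0]
opening: 0.046
```

```bash
python3 go.py .592 -.155 .13 .355
```

```text
t 1.7 pos [ 0.5818 -0.1387  0.1918] rot [-1.5749 -0.0025  0.3543] q [-0.3614  0.5171  1.3978 -0.0016  1.222  -2.286 ] F [0.8342 0.7379 0.0244] op 0.04597246752912302
shift [ 0.0038  0.0619 -0.0185] twist -0.03746705888909661
```

Call:
send_rows([
  [[0.004,0.03,-0.018,0],[0.004,0.062,-0.0185,0],[0.004,0.062,-0.0185,0],[0.004,0.062,-0.0185,0]],
])

```text
time: 2.1
tool_pos: [0.5919, -0.1546, 0.1298]
tool_rot: [-1.574, -0.001, 0.354]
contact_force: [0.3, -0.1, 0.1]
opening: 0.046
```

```bash
python3 go.py .592 -.155 .091 .355; python3 - <<'E'
from h import *
shot('top','b');shot('side','b')
def crop(f,x0,y0,w,h,k): return cv2.resize(cv2.imread(f)[y0:y0+h,x0:x0+w],(w*k,h*k),interpolation=cv2.INTER_CUBIC)
cv2.imwrite('pics/c3.png',np.hstack([crop('pics/top_b.png',295,160,90,90,4),crop('pics/side_b.png',220,110,90,90,4)]))
E
```

```text
t 2.1 pos [ 0.5919 -0.1546  0.1298] rot [-1.5737 -0.0013  0.3544] q [-0.38    0.6029  1.4297 -0.0014  1.1061 -2.3046] F [ 0.2749 -0.0887  0.0986] op 0.04599572178780435
shift [-0.0001  0.0388 -0.0003] twist -0.03586532250700641
```

View pics/c3.png

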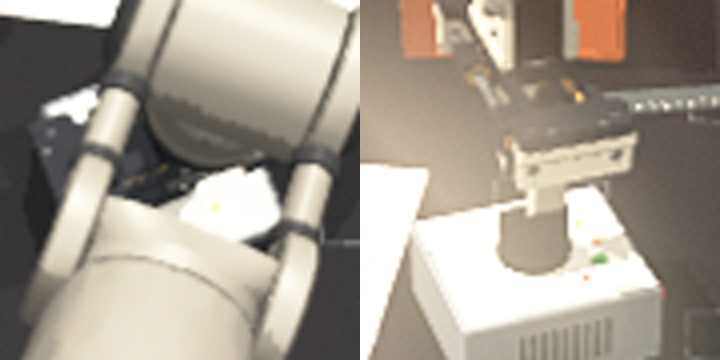

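The top view is covered by the arm. In the side crop the near finger at (545,195) hangs beside the bar, lined up with its middle, so I'll descend.

Call:
send_rows([
  [[0,0.015,0,0],[0,0.028,0,0],[0,0.036,0,0],[0,0.039,0,0],[0,0.039,0,0]],
])

```text
time: 2.7
tool_pos: [0.5932, -0.1547, 0.0927]
tool_rot: [-1.576, -0.004, 0.355]
contact_force: [-0.4, -0.3, 0.7]
opening: 0.046
```

Call:
send_rows([
  [[0,0,0,0],[0,0,0,0],[0,0,0,0],[0,0,0,0],[0,0,0,0],[0,0,0,0]],
], gripper=0, grip_force=20)

```text
time: 3.3
tool_pos: [0.593, -0.154, 0.0929]
tool_rot: [-1.575, -0.004, 0.355]
contact_force: [-1.1, 4.5, 3.3]
opening: 0.0139
```

```bash
python3 go.py .592 -.155 .091 .355
```

```text
t 3.3 pos [ 0.593  -0.154   0.0929] rot [-1.5751 -0.0041  0.3552] q [-0.3788  0.6454  1.4658 -0.0005  1.0245 -2.3046] F [-1.0828  4.518   3.2853] op 0.013896345739854531
shift [-0.0013  0.0019 -0.0006] twist 0.01176075105067313
```

Gripped, with the opening at 13.9 mm to match the 14 mm bar. Next I turn the knob 0.5 rad clockwise.

Call:
send_rows([
  [[0,0,0,5],[0,0,0,10],[0,0,0,15],[0,0,0,20],[0,0,0,25],[0,0,0,28.6],[0,0,0,28.6],[0,0,0,28.6]],
])

```text
time: 4.1
tool_pos: [0.593, -0.1547, 0.0929]
tool_rot: [-1.574, -0.006, -0.142]
contact_force: [0.1, -2.7, 0.0]
opening: 0.0139
```

```bash
python3 -c "
from h import *
s=sensors.observe();print(s['tool_pos'],s['tool_rot'],s['contact_force'],s['torque'],s['opening'])"; python3 go.py .592 -.155 .091 -0.145
```

```text
[ 0.59303236 -0.15466032  0.09290792] [-1.57371373 -0.00613855 -0.14221946] [ 0.09623815 -2.71848724  0.04043668] [-0.48043455  0.12712837  0.0617009 ] 0.013888896299863519
t 4.1 pos [ 0.593  -0.1547  0.0929] rot [-1.5737 -0.0061 -0.1422] q [-0.3794  0.6454  1.4655 -0.0016  1.024  -1.8071] F [ 0.0962 -2.7185  0.0404] op 0.013888896299863519
shift [-0.001   0.0019 -0.0005] twist 0.15931293555658957
```

Call:
send_rows([
  [[0,0,0,0],[0,0,0,0],[0,0,0,0],[0,0,0,0],[0,0,0,0]],
], gripper=0.5)

```text
time: 4.6
tool_pos: [0.5931, -0.1546, 0.0929]
tool_rot: [-1.574, -0.006, -0.142]
contact_force: [-0.1, -0.4, 0.2]
opening: 0.0448
```

Call:
send_rows([
  [[0,-0.02,0,0],[0,-0.05,0,0],[0,-0.09,0,0],[0,-0.11,0,0],[0,-0.11,0,0]],
], gripper=0.5)

```text
time: 5.1
tool_pos: [0.594, -0.1546, 0.2066]
tool_rot: [-1.575, -0.013, -0.142]
contact_force: [1.5, 0.3, -0.3]
opening: 0.046
```

```bash
python3 go.py .4913 .1955 .2 -0.145
```

```text
t 5.1 pos [ 0.594  -0.1546  0.2066] rot [-1.5752 -0.0131 -0.1417] q [-0.3789  0.528   1.3362 -0.0013  1.2637 -1.8075] F [ 1.5192  0.2963 -0.3402] op 0.045956894022275464
shift [-0.1512  0.0032  0.3321] twist 0.18664525410772367
```

Call:
send_rows([
  [[-0.151,0,0.332,0],[-0.151,0,0.332,0],[-0.151,0,0.332,0],[-0.151,0,0.332,0],[-0.151,0,0.332,0],[-0.151,0,0.332,0],[-0.151,0,0.332,0],[-0.151,0,0.332,0]],
], gripper=1)

```text
time: 5.9
tool_pos: [0.489, 0.1992, 0.2019]
tool_rot: [-1.575, -0.01, -0.137]
contact_force: [-0.2, 0.8, 0.1]
opening: 0.0914
```

```bash
python3 go.py .4913 .1955 .15 -0.145;python3 - <<'E'
from h import *
shot('top','d');shot('side','d')
def crop(f,x0,y0,w,h,k): return cv2.resize(cv2.imread(f)[y0:y0+h,x0:x0+w],(w*k,h*k),interpolation=cv2.INTER_CUBIC)
cv2.imwrite('pics/c4.png',np.hstack([crop('pics/top_d.png',300,165,75,75,5),crop('pics/side_d.png',225,145,75,75,5)]))
E
```

```text
t 5.9 pos [0.489  0.1992 0.2019] rot [-1.575  -0.0103 -0.1374] q [ 0.246   0.3831  1.5895 -0.0084  1.161  -1.184 ] F [-0.2287  0.7657  0.0593] op 0.09142605570484928
shift [ 0.0023  0.0519 -0.0031] twist 0.4326467234702936
```

View pics/c4.png

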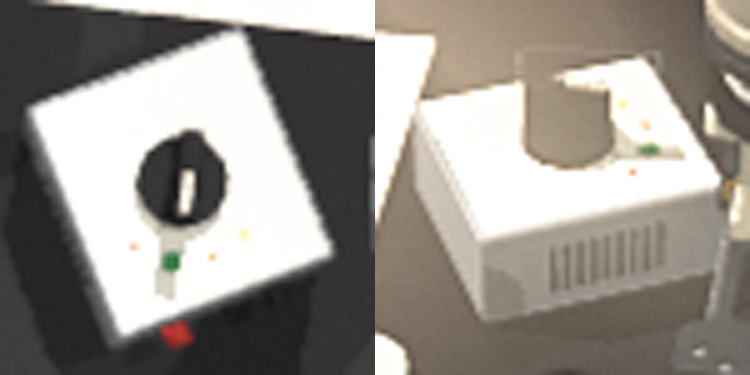

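View pics/side_d.png

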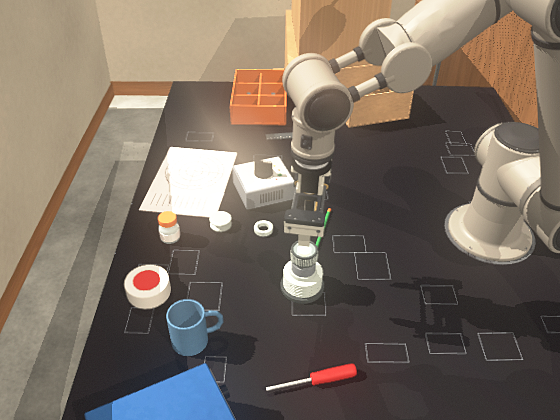

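In the top crop the pointer runs from (188,172) to (184,213), towards the green dot at (172,262). I'll compute its angle, since the view is oblique.

```bash
python3 - <<'E'
from h import *
c=load('top','d')
T=lambda x,y:(300+(x+.5)/5-.5,165+(y+.5)/5-.5)
a=atz(c,*T(188,172),.099);b=atz(c,*T(184,213),.099);d=b-a
print(a,b,np.arctan2(d[1],d[0])%(2*np.pi))
d=b-np.array([.592,-.1548,.099]);print(np.arctan2(d[1],d[0])%(2*np.pi))
E
```

```text
[ 0.59136399 -0.15393697  0.099     ] [ 0.56919129 -0.15133018  0.099     ] 3.0245619981897933
2.990623050771602
```

Call:
send_rows([
  [[0.0023,0.02,-0.0031,0],[0.0023,0.04,-0.0031,0],[0.0023,0.052,-0.0031,0],[0.0023,0.052,-0.0031,0],[0.0023,0.052,-0.0031,0]],
])

```text
time: 6.5
tool_pos: [0.4931, 0.1925, 0.1503]
tool_rot: [-1.576, -0.011, -0.139]
contact_force: [0.6, 0.8, -0.2]
opening: 0.0919
```

```bash
python3 go.py .4913 .1955 .115 -0.145;python3 - <<'E'
from h import *
shot('top','e');shot('side','e')
def crop(f,x0,y0,w,h,k): return cv2.resize(cv2.imread(f)[y0:y0+h,x0:x0+w],(w*k,h*k),interpolation=cv2.INTER_CUBIC)
cv2.imwrite('pics/c5.png',np.hstack([crop('pics/top_e.png',165,190,95,95,4),crop('pics/side_e.png',258,210,95,95,4)]))
E
```

```text
t 6.5 pos [0.4931 0.1925 0.1503] rot [-1.5761 -0.0113 -0.1389] q [ 0.2326  0.4424  1.6545 -0.0105  1.0361 -1.194 ] F [ 0.5526  0.7981 -0.1906] op 0.09189187905783004
shift [-0.0026  0.0352  0.0029] twist 0.3469901061581979
```

View pics/c5.png

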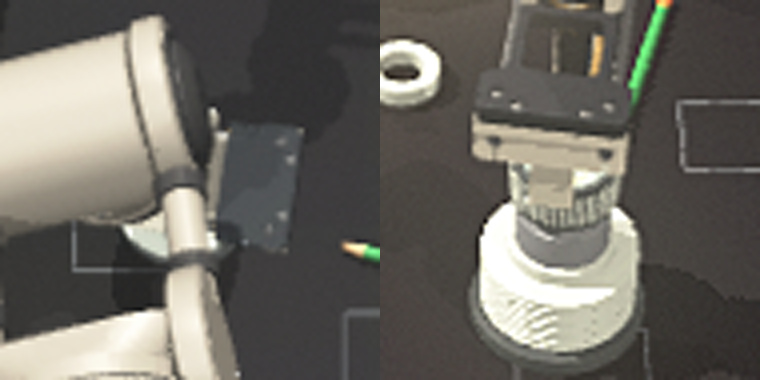

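The knob reads 2.99 rad against green at 2.996, so it is right. In the side crop the near finger at (552,185) is centred in front of the collar. I'll correct the few mm of offset and descend.

Call:
send_rows([
  [[-0.0026,0.0,0.0029,0],[-0.0026,0.0,0.0029,0],[-0.0026,0.0,0.0029,0]],
])

```text
time: 6.9
tool_pos: [0.4913, 0.1965, 0.1514]
tool_rot: [-1.575, -0.014, -0.138]
contact_force: [-0.8, -0.8, 0.2]
opening: 0.0917
```

```bash
python3 go.py .4913 .1955 .117 -0.145
```

```text
t 6.9 pos [0.4913 0.1965 0.1514] rot [-1.5751 -0.0137 -0.138 ] q [ 0.2407  0.4394  1.656  -0.0105  1.0351 -1.1868] F [-0.8409 -0.7967  0.1738] op 0.09170282406830164
shift [-0.0003  0.0344 -0.0008] twist 0.40197547406910333
```

Call:
send_rows([
  [[0,0.015,-0.0008,0],[0,0.027,-0.0008,0],[0,0.0345,-0.0008,0],[0,0.0345,-0.0008,0],[0,0.0345,-0.0008,0]],
])

```text
time: 7.4
tool_pos: [0.4916, 0.1955, 0.1169]
tool_rot: [-1.575, -0.013, -0.138]
contact_force: [0.7, -0.4, 1.8]
opening: 0.0915
```

```bash
python3 go.py .4913 .1955 .117 -0.145
```

```text
t 7.4 pos [0.4916 0.1955 0.1169] rot [-1.5752 -0.0134 -0.1379] q [ 0.2387  0.484   1.6943 -0.0111  0.9525 -1.1878] F [ 0.7059 -0.388   1.7593] op 0.09149002475480433
shift [-0.0003 -0.0001 -0.0001] twist 0.40751847172415334
```

Call:
send_rows([
  [[0,0,0,0],[0,0,0,0],[0,0,0,0],[0,0,0,0],[0,0,0,0],[0,0,0,0]],
], gripper=0, grip_force=35)

```text
time: 8.0
tool_pos: [0.4917, 0.1955, 0.117]
tool_rot: [-1.575, -0.014, -0.138]
contact_force: [-0.2, -0.8, 0.5]
opening: 0.0566
```

```bash
python3 go.py .4913 .1955 .117 -0.145
```

```text
t 8.0 pos [0.4917 0.1955 0.117 ] rot [-1.5751 -0.0136 -0.138 ] q [ 0.2387  0.4838  1.6942 -0.0111  0.9526 -1.1877] F [-0.2291 -0.8384  0.4763] op 0.056577431579208075
shift [-0.0004 -0.     -0.    ] twist 0.4030921500260649
```

Call:
send_rows([
  [[0,0,0,0],[0,0,0,0],[0,0,0,0]],
])

```text
time: 8.3
tool_pos: [0.4917, 0.1955, 0.117]
tool_rot: [-1.575, -0.014, -0.138]
contact_force: [0.3, 0.2, -0.2]
opening: 0.0567
```

```bash
python3 go.py .4913 .1955 .117 -0.145;python3 - <<'E'
from h import *
shot('side','f')
def crop(f,x0,y0,w,h,k): return cv2.resize(cv2.imread(f)[y0:y0+h,x0:x0+w],(w*k,h*k),interpolation=cv2.INTER_CUBIC)
cv2.imwrite('pics/c6.png',crop('pics/side_f.png',258,210,95,95,6))
E
```

```text
t 8.3 pos [0.4917 0.1955 0.117 ] rot [-1.5751 -0.0136 -0.1379] q [ 0.2387  0.4838  1.6942 -0.0111  0.9526 -1.1878] F [ 0.2557  0.1561 -0.212 ] op 0.05665420158747521
shift [-0.0004 -0.     -0.0001] twist 0.40724820911313325
```

View pics/c6.png

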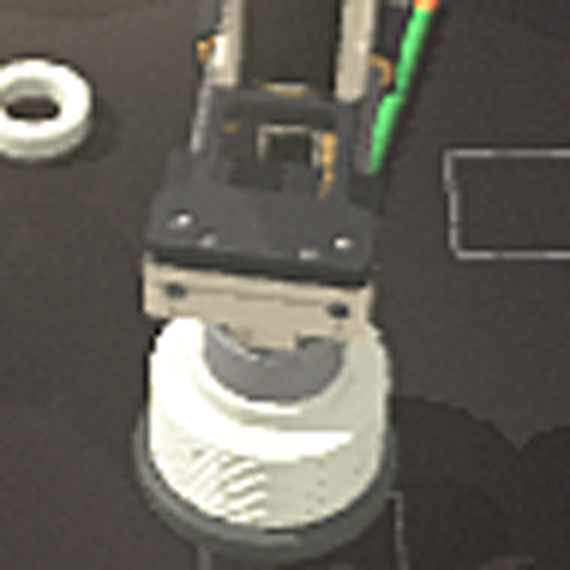

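The grip is stable at 56.7 mm, and the fingers straddle the collar. Next I probe the downward press.

Call:
send_rows([
  [[0,0.001,0,0],[0,0.001,0,0],[0,0.001,0,0]],
])

```text
time: 8.65
tool_pos: [0.4918, 0.1955, 0.1167]
tool_rot: [-1.575, -0.014, -0.138]
contact_force: [-1.9, -1.4, 7.2]
opening: 0.0567
```

Call:
send_rows([
  [[0,0.001,0,0],[0,0.001,0,0],[0,0.001,0,0]],
])

```text
time: 8.95
tool_pos: [0.4918, 0.1955, 0.1167]
tool_rot: [-1.575, -0.015, -0.138]
contact_force: [-3.3, -1.4, 9.0]
opening: 0.0564
```

Call:
send_rows([
  [[0,0.0009,0,2],[0,0.0009,0,4],[0,0.0009,0,6],[0,0.0009,0,8],[0,0.0009,0,10],[0,0.0009,0,12],[0,0.0009,0,12]],
])

```text
time: 9.65
tool_pos: [0.4927, 0.1954, 0.1168]
tool_rot: [-1.571, -0.018, -0.348]
contact_force: [1.2, -1.6, 6.4]
opening: 0.0567
```

```bash
python3 -c "
from h import *
s=sensors.observe();print(s['tool_pos'],s['tool_rot'],s['contact_force'],s['torque'],s['opening'])"
```

```text
[0.49270206 0.19542797 0.11675174] [-1.57073491 -0.01756343 -0.34812268] [ 1.24871105 -1.58516728  6.42179077] [-0.24071071  0.00071281  0.04028652] 0.056749477418545004
```

Call:
send_rows([
  [[-0.001,0.0011,-0.0003,2],[-0.001,0.0011,-0.0003,4],[-0.001,0.0011,-0.0003,6],[-0.001,0.0011,-0.0003,8],[-0.001,0.0011,-0.0003,10],[-0.001,0.0011,-0.0003,10]],
])

```text
time: 10.25
tool_pos: [0.4928, 0.1953, 0.1165]
tool_rot: [-1.566, -0.02, -0.523]
contact_force: [1.7, -1.4, 5.3]
opening: 0.0569
```

```bash
python3 -c "
from h import *
s=sensors.observe();print(s['tool_pos'],s['tool_rot'],s['contact_force'],s['torque'],s['opening'])"
```

```text
[0.49280342 0.19533884 0.11648871] [-1.56617611 -0.01970055 -0.52307514] [ 1.7118141  -1.41564869  5.29841668] [-0.40813397 -0.20001531  0.05461621] 0.05694644043342696
```

Call:
send_rows([
  [[-0.001,0.0012,-0.0006,2],[-0.001,0.0012,-0.0006,4],[-0.001,0.0012,-0.0006,6],[-0.001,0.0012,-0.0006,8],[-0.001,0.0012,-0.0006,8]],
])

```text
time: 10.75
tool_pos: [0.492, 0.1953, 0.1154]
tool_rot: [-1.563, -0.02, -0.662]
contact_force: [1.3, -0.7, 2.0]
opening: 0.0567
```

```bash
python3 -c "
from h import *
s=sensors.observe();print(s['tool_pos'],s['tool_rot'],s['contact_force'],s['torque'],s['opening'])"
```

```text
[0.49201536 0.19530237 0.1154378 ] [-1.56288815 -0.019529   -0.66229208] [ 1.26060113 -0.7374993   2.0252418 ] [-0.22615408 -0.17084358  0.04300254] 0.05671796901839896
```

z has dropped about 1.1 mm and the force fell to 2 N after 30° of turning, which suggests the keyways have met the pins. I'll push straight down to test that.

Call:
send_rows([
  [[0,0.001,0,0],[0,0.002,0,0],[0,0.002,0,0]],
])

```text
time: 11.05
tool_pos: [0.492, 0.1953, 0.1133]
tool_rot: [-1.563, -0.019, -0.662]
contact_force: [0.5, -0.4, 3.3]
opening: 0.0567
```

```bash
python3 -c "
from h import *
s=sensors.observe();print(s['tool_pos'],s['tool_rot'],s['contact_force'],s['torque'],s['opening'])"
```

```text
[0.49203273 0.1952684  0.11334229] [-1.56301308 -0.01948755 -0.66172293] [ 0.47662833 -0.42092335  3.33947074] [-0.19855168 -0.06609074  0.00426064] 0.05668063022642045
```

Call:
send_rows([
  [[0,0.001,0,0.5],[0,0.002,0,1],[0,0.003,0,1],[0,0.004,0,1],[0,0.004,0,1]],
])

```text
time: 11.55
tool_pos: [0.4921, 0.1952, 0.1093]
tool_rot: [-1.563, -0.019, -0.679]
contact_force: [-0.6, -0.8, 5.7]
opening: 0.0566
```

```bash
python3 -c "
from h import *
s=sensors.observe();print(s['tool_pos'],s['tool_rot'],s['contact_force'],s['torque'],s['opening'])"
```

```text
[0.49206689 0.19522952 0.10934896] [-1.56272845 -0.01927926 -0.67909018] [-0.6154632  -0.81190936  5.69342562] [-0.34391851  0.09893403  0.00349587] 0.056595209857610185
```

Call:
send_rows([
  [[0,0.0007,0,0],[0,0.0014,0,0],[0,0.002,0,0],[0,0.002,0,0],[0,0.002,0,0]],
])

```text
time: 12.05
tool_pos: [0.4921, 0.1952, 0.1083]
tool_rot: [-1.562, -0.02, -0.679]
contact_force: [-2.6, -2.0, 11.6]
opening: 0.0567
```

```bash
python3 -c "
from h import *
s=sensors.observe();print(s['tool_pos'],s['tool_rot'],s['contact_force'],s['torque'],s['opening'])"
```

```text
[0.49211186 0.19521563 0.10831084] [-1.56241111 -0.01971663 -0.67889771] [-2.59745589 -1.99285349 11.60690587] [-0.53373403  0.59867062 -0.00972398] 0.056660206039923076
```

Call:
send_rows([
  [[0,0.001,0,0],[0,0.0016,0,0],[0,0.0016,0,0],[0,0.0016,0,0]],
], grip_force=45)

```text
time: 12.45
tool_pos: [0.4921, 0.1952, 0.1083]
tool_rot: [-1.562, -0.02, -0.679]
contact_force: [-4.9, -2.7, 18.5]
opening: 0.0566
```

```bash
python3 - <<'E'
from h import *
s=sensors.observe();print(s['tool_pos'],s['tool_rot'],s['contact_force'],s['torque'],s['opening'])
shot('side','g')
def crop(f,x0,y0,w,h,k): return cv2.resize(cv2.imread(f)[y0:y0+h,x0:x0+w],(w*k,h*k),interpolation=cv2.INTER_CUBIC)
cv2.imwrite('pics/c7.png',crop('pics/side_g.png',268,220,75,75,8))
E
```

```text
[0.49211701 0.19524802 0.10826343] [-1.56183805 -0.02032599 -0.67853062] [-4.94173482 -2.74908242 18.4849093 ] [-0.65575865  1.01719799  0.02832627] 0.05656430654313308
```

View pics/c7.png

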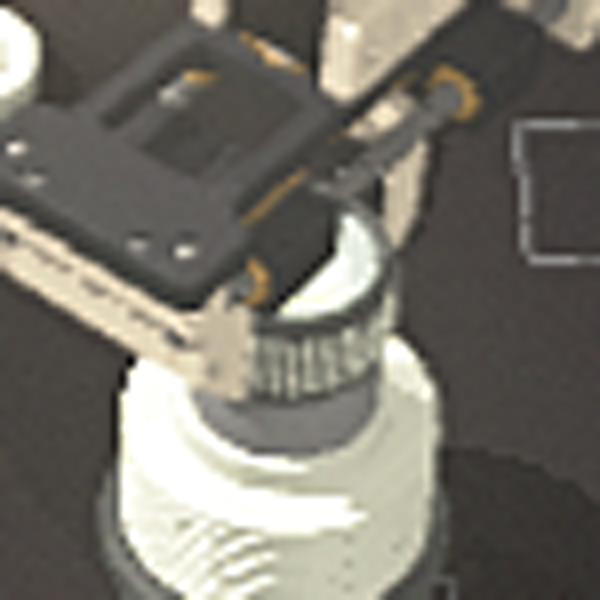

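```bash
python3 - <<'E'
import numpy as np
from scipy.spatial.transform import Rotation as R
R0=R.from_euler('xyz',[-1.5751,-.0136,-.138]);R1=R.from_euler('xyz',[-1.5618,-.0203,-.6785])
print('tool y0',R0.apply([0,1,0]),'y1',R1.apply([0,1,0]),'collar axis',(R1*R0.inv()).apply([0,0,1]))
print('twist',np.degrees((R0.inv()*R1).as_rotvec()))
E
```

```text
tool y0 [ 0.01287814 -0.00613352 -0.99989826] y1 [ 0.02144838 -0.00573574 -0.9997535 ] collar axis [-0.01356102 -0.00614905  0.99988914]
twist [ 0.21850416 30.96292095 -0.44713946]
```

It hit a hard stop at z = 0.1083, 8.4–8.7 mm below the start. The missing 0.3–0.5 mm matches a collar tilt of about 0.85° picked up while turning. There's plenty of time, so I'll ease up while staying in the keyways, let the collar level itself, regrip and push straight down.

Call:
send_rows([
  [[0,-0.002,0,0],[0,-0.004,0,0],[0,-0.006,0,0],[0,-0.007,0,0],[0,-0.007,0,0],[0,-0.007,0,0]],
])

```text
time: 13.1
tool_pos: [0.4921, 0.1952, 0.1151]
tool_rot: [-1.562, -0.02, -0.679]
contact_force: [1.2, -1.6, 2.7]
opening: 0.0565
```

```bash
python3 -c "
from h import *
s=sensors.observe();print(s['tool_pos'],s['tool_rot'],s['contact_force'],s['torque'],s['opening'])"
```

```text
[0.49205182 0.19524845 0.11508845] [-1.56188501 -0.02036972 -0.67855221] [ 1.21015642 -1.58674029  2.70174936] [-0.29920984 -0.22355593 -0.05319872] 0.05649493044202777
```

Call:
send_rows([
  [[0,0,0,0],[0,0,0,0],[0,0,0,0],[0,-0.001,0,0],[0,-0.001,0,0],[0,-0.001,0,0]],
], gripper=0.8)

```text
time: 13.7
tool_pos: [0.492, 0.1953, 0.1161]
tool_rot: [-1.562, -0.02, -0.679]
contact_force: [-0.1, -0.1, -0.3]
opening: 0.0736
```

```bash
python3 -c "
from h import *
s=sensors.observe();print(s['tool_pos'],s['tool_rot'],s['contact_force'],s['torque'],s['opening'])
shot('side','h');shot('top','h')
def crop(f,x0,y0,w,h,k): return cv2.resize(cv2.imread(f)[y0:y0+h,x0:x0+w],(w*k,h*k),interpolation=cv2.INTER_CUBIC)
cv2.imwrite('pics/c8.png',crop('pics/side_h.png',268,220,75,75,8))
"; python3 go.py .4913 .1955 .116 -.679
```

```text
[0.49200384 0.19528093 0.11608166] [-1.56186847 -0.02034988 -0.67852964] [-0.06728538 -0.12803451 -0.32024613] [-0.02733481  0.0536855  -0.00678036] 0.07355325362924142
t 13.8 pos [0.492  0.1953 0.1161] rot [-1.5618 -0.0203 -0.6786] q [ 0.2391  0.4817  1.7014 -0.0133  0.9391 -0.6455] F [ 0.8551 -0.4448  0.0535] op 0.07351964548169392
shift [-0.0007  0.0001 -0.0003] twist 0.023564878977017707
```

View pics/c8.png

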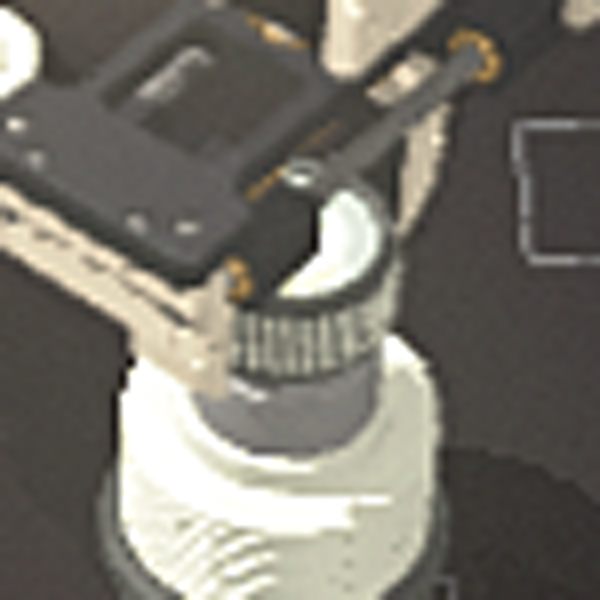

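The collar has sprung up to about (315,345) in the crop and sits between the open fingers. Regripping now.

Call:
send_rows([
  [[-0.0003,0,-0.0002,0],[-0.0003,0,-0.0002,0],[-0.0003,0,-0.0002,0],[-0.0003,0,-0.0002,0],[-0.0003,0,-0.0002,0],[-0.0003,0,-0.0002,0]],
], gripper=0, grip_force=45)

```text
time: 14.4
tool_pos: [0.4916, 0.1953, 0.116]
tool_rot: [-1.562, -0.02, -0.679]
contact_force: [-0.4, 0.5, -0.2]
opening: 0.0562
```

Call:
send_rows([
  [[0,0.001,0,0],[0,0.002,0,0],[0,0.003,0,0],[0,0.004,0,0],[0,0.005,0,0],[0,0.005,0,0]],
])

```text
time: 15.0
tool_pos: [0.4916, 0.1953, 0.1111]
tool_rot: [-1.562, -0.02, -0.679]
contact_force: [-2.3, -0.4, 3.7]
opening: 0.0566
```

```bash
python3 -c "
from h import *
s=sensors.observe();print(s['tool_pos'],s['tool_rot'],s['contact_force'],s['torque'],s['opening'])"
```

```text
[0.49164393 0.19529921 0.11106064] [-1.56197258 -0.02014338 -0.67859207] [-2.31968058 -0.371357    3.66822852] [-0.00227583  0.37727802  0.00927396] 0.05659087947614433
```

Call:
send_rows([
  [[0,0.001,0,0],[0,0.002,0,0],[0,0.003,0,0],[0,0.0035,0,0],[0,0.0038,0,0],[0,0.0038,0,0]],
])

```text
time: 15.6
tool_pos: [0.4917, 0.1953, 0.1076]
tool_rot: [-1.562, -0.02, -0.679]
contact_force: [-4.1, -0.5, 6.7]
opening: 0.0567
```

```bash
python3 -c "
from h import *
s=sensors.observe();print(s['tool_pos'],s['tool_rot'],s['contact_force'],s['torque'],s['opening'])"
```

```text
[0.49166801 0.1953057  0.10756566] [-1.56190147 -0.02020778 -0.67851765] [-4.08661824 -0.5087109   6.69396568] [-0.04377478  0.52886476 -0.02107658] 0.0567273907334987
```

Call:
send_rows([
  [[0,0.0007,0,0],[0,0.0012,0,0],[0,0.0012,0,0],[0,0.0012,0,0]],
])

```text
time: 16.0
tool_pos: [0.4917, 0.1953, 0.1075]
tool_rot: [-1.561, -0.021, -0.678]
contact_force: [-5.2, -0.2, 14.3]
opening: 0.0568
```

Call:
send_rows([
  [[0,0.0011,0,0],[0,0.0011,0,0],[0,0.0011,0,0],[0,0.0011,0,0]],
])

```text
time: 16.4
tool_pos: [0.4917, 0.1953, 0.1075]
tool_rot: [-1.561, -0.021, -0.678]
contact_force: [-5.0, -0.4, 13.0]
opening: 0.0564
```

```bash
python3 - <<'E'
from h import *
s=sensors.observe();print(s['tool_pos'],s['tool_rot'],s['contact_force'],s['torque'],s['opening'])
E
```

```text
[0.49167568 0.19531203 0.10751512] [-1.56107148 -0.02112753 -0.67830704] [-4.95354534 -0.42935547 12.96877827] [-0.29344728  1.02903035 -0.05003061] 0.05644560122717542
```

It is a hard stop at z = 0.1075 with 13 N. That is 8.5 mm below the sprung-up position, where about 8 mm was expected. I'll check both cameras.

```bash
python3 - <<'E'
from h import *
c=shot('top','i');s=shot('side','i')
def crop(f,x0,y0,w,h,k): return cv2.resize(cv2.imread(f)[y0:y0+h,x0:x0+w],(w*k,h*k),interpolation=cv2.INTER_CUBIC)
im=crop('pics/side_i.png',268,220,75,75,8)
# outlines of collar rim: underside at z home (.085, red) and +1.5mm (.0865 blue) on radius 29; top z .115 green
for z,col,r in((.085,(0,0,255),.029),(.115,(0,255,0),.029),(.117,(255,0,0),.029)):
    P=[proj(s,[.4915+r*np.cos(a),.1955+r*np.sin(a),z]) for a in np.linspace(0,2*np.pi,60)]
    P=((np.array(P)-[268,220]+.5)*8-.5).astype(int)
    for p in P: cv2.circle(im,tuple(int(v) for v in p),1,col,-1)
cv2.imwrite('pics/c9.png',im); cv2.imwrite('pics/c10.png',crop('pics/top_i.png',300,165,75,75,5))
o=sensors.observe();print(o['time'],o['tool_pos'],o['contact_force'])
E
```

```text
16.5 [0.49169864 0.19530736 0.10751841] [-5.26126299 -0.6623829  14.27211084]
```

View pics/c9.png

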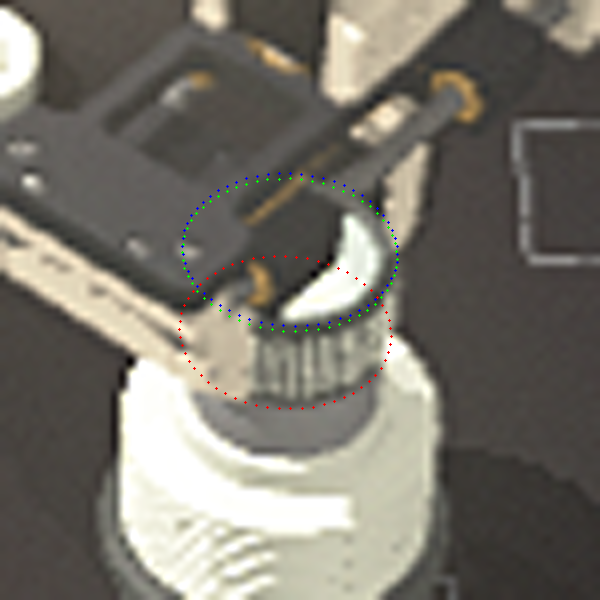

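View pics/c10.png

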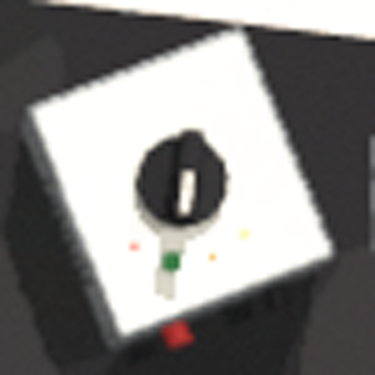

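View pics/top_i.png

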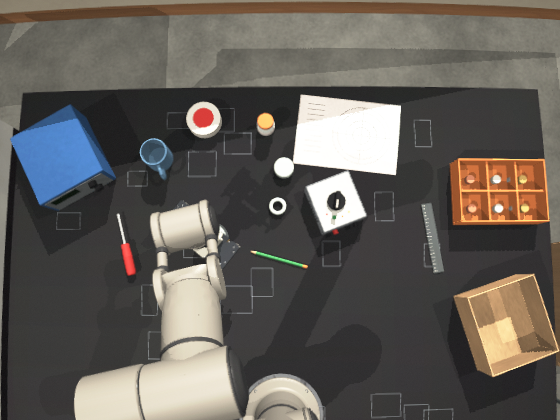

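The home outlines at z = 0.085 and 0.115 fall on the collar's lower and upper rims in the side crop, at about (290,408) and (290,330). The knob pointer is still on green at (184,213), and the other objects are where they were. The push is steady at 14 N.

```bash
python3 - <<'E'
from h import *
print(hand_in())
s=sensors.observe();print(s['time'],s['tool_pos'],s['contact_force'],s['opening'])
E
```

```text
the job is handed in; nothing more can be done
None
the job is handed in; nothing more can be done
```

The knob is at green, and I handed in the job at about 16.5 s with the fingers still holding the collar pushed home. No verdict was reported, and I could not read the state after hand-in.

- **Knob:** It started at orange, and I turned it 0.5 rad clockwise. The camera put the pointer at 2.99 rad against 2.996 for green, and the last picture shows it still there.
- **Collar:** I turned it about 31° clockwise in total under a light press. The keyways dropped over the pins near the 30° point.
- **Failed check, mended:** The first push stopped about 0.3–0.5 mm short, which matches a collar tilt of about 0.85°. I eased up within the keyways, let the collar level itself, regripped and pushed straight down.
- **Final hold:** The second push reached a hard stop at TCP z = 0.1075, 0.8 mm lower than the first, holding about 14 N with a 45 N grip. In the side picture the collar's rims match the fully home outlines, though that view cannot resolve less than about 1 mm.
- **Small disagreements:** The collar travelled 8.5 mm from its sprung-up position, where 8 mm was expected. The tool leans about 1.2° and pushes sideways with about 5 N.
- **Bystanders:** The last overhead picture shows nothing else moved.

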